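# Scan in, load and start the sample cartridges on a dry-block heater

## Robot

A 7-joint arm with a two-finger parallel gripper is mounted at the origin on the work surface. World frame = base frame: x ahead of the robot, y to its left, z up, the work surface at z = 0. Lengths are in m, angles in rad, forces in N, time in s.
With the tool pointing down it reaches from about 0.425 to 0.875 m from the base axis. Payload 4.7 kg.
Tool frame: the origin (TCP) lies on the centre line of the jaws, within the pads' length; the fingertips stand arm.finger_overhang ahead of it and the grasp point (between the pads) lies 5 mm behind it (arm.finger_overhang is the distance from the TCP to the fingertips, in m); z points along the fingers, y is the line along which they close (so a half turn about z gives the same grasp; the last joint's range is limited). The gripper opens to 87 mm and grips with 3 to 60 N. Pads are 19 mm wide; open, the fingers measure 117 mm over their backs; the gripper's body (75 mm by 190 mm) begins 51 mm behind the grasp point.
Start: joints at [-1.102, 0.321, -0.07, 1.45, 0.023, 1.371, -0.057], TCP at [0.286, 0.584, 0.237] pointing down, gripper open.
Joint ranges: [-2.86, 2.86], [-0.3, 2.09], [-1.38, 1.24], [0.06, 2.45], [-1.56, 4.7], [0.09, 2.05], [-2.69, 2.69]. Speed limits (rad/s): [2.57, 2.57, 3.14, 3.14, 3.14, 3.14, 3.14].

## Interface

Orientations are given as a rotation vector (axis times angle).
In Python, from station import arm, gripper_to, kinematics, readout, viewer, workorder gives the robot as it stands. Calls block until the motion is done:
- arm.goto(position, orientation): joint-space move of the TCP to a pose.
- arm.move_straight(position, speed=0.15, ori=None, until_force=None): straight line of the TCP; ori=None keeps the orientation; speed is the mean speed in m/s. With until_force (N) it stops when the force on the tool has changed by that much, and returns True; else False.
- arm.movej(angles): joint-space move.
- gripper_to(opening, grasp_force=None): opening from 0.0 (shut) to 1.0 (fully open); grasp_force is the grip in N (None keeps the last); returns when the fingers have stopped.
- arm.sleep(seconds).
- kinematics.inverse_kinematics(position, orientation): joint angles nearest the present ones, or None.
- readout.observe(): the state.
- viewer.grab_frame(name): name is "side" or "top" or "wrist"; returns a dict with "color" (420x560x3 uint8, red, green, blue), "fx", "fy", "cx", "cy" (pixels), "dist" ([k1, k2, p1, p2, k3] as OpenCV has them; the pictures are not rectified), "extrinsics" (4x4, takes a point from world to camera coordinates); the wrist camera has in their place "T_tool_cam" (4x4, takes a point from camera to tool coordinates, whose origin is the TCP and whose axes are the flange's). Camera axes: x right, y up, looking along -z (the intrinsics and any distortion apply to the point x, -y, -z); pixel columns grow to the right and rows downward; lengths in m; the calibration is good to about 2 mm. A picture is of the moment at which its call begins: read the wrist's pose just before it. There is no depth.
A pose or a line that the arm cannot do raises arm.IKError and nothing moves.
- workorder.hand_in(): hands the job in; it is judged then, once.
The state is a dict: "time_s": time; "q": joint angles; "dq": joint speeds; "joint_efforts": joint torques, N m; "ee_pos": TCP position; "eef_rot": TCP orientation; "ft_force": force on the tool from outside, world axes, zero at the start; "ft_torque": the same for the moment, N m; "width": opening from 0.0 (shut) to 1.0 (fully open); "finger_force": force on a finger pad.
Only numpy, scipy, OpenCV 4.12 (cv2) and the standard library are available. Lean on these libraries where they do the work, as an engineer would, in place of code of your own. Each camera call takes 0.05 s, during which the arm holds its last target. There are 200 camera calls.

## Task

Take the scanner from its stand and read the label of every cartridge in the row, one after another from left to right, aiming square at each label from close by and holding steady for over a second, then park the scanner back in its stand. Next set each cartridge down flat in a heater bay of its own, and only when all are in, press the heater's selector down and, holding it down, turn it clockwise to its stop; let it spring up. If something gets knocked out of place put it right, and leave everything else on the bench where it is.

Things in the scene. Friction and masses are not known exactly. Their poses are not given: they have to be found in the camera images.
- scanner: label scanner, 180 g: grey handle 125 long (x -90 to 35), 34 wide (y), 40 high (z 0 to 40); white head 44 wide runs forward (+x) and down at 45 degrees from its front end. Origin: underside of handle at its balance point. Starts level in the stand. Grip from above across the 34 mm at x = 0, fingertips 12 or more above the underside (clear of the stand's 8 mm walls)
- scan_window: centre of the window at the scanner's nose, 72 ahead of and 22 below the scanner's origin. Its x axis is the beam: forward and 45 degrees down. A label is read when 30 to 130 from the window, its centre within 16 of the beam's axis, the beam within 20 degrees of square to the label, all held so without a break for a second
- stand_seat (a point): where the scanner's origin belongs, in a fixed black stand with a base 130 x 76: on the floor of the stand's open trough, 60 above the table; trough along x (x -57 to +18 about this point), 46 wide inside between walls 8 high, open at both ends
- cart1: sample cartridge, 1 in the row from the robot's left (some may be absent). Black, 110-225 g, 84 long (x), 50 wide (y), 45 high, front (-x) sloping 45 degrees; foil strips and a grey fin on top, fin 16 thick (y), x -4 to 40, 45 to 77 high: grip it across y, 66 up, 14 behind the centre. Origin: centre of the underside. May be knocked aside
- cart1_label: centre of the bar-code label (36 x 44) on the sloping front of cart1, 23.5 ahead of the centre and 26.5 up; its z axis points squarely out of the label (up and to the cartridge's front)
- cart2: sample cartridge, 2 in the row from the robot's left (some may be absent). Black, 110-225 g, 84 long (x), 50 wide (y), 45 high, front (-x) sloping 45 degrees; foil strips and a grey fin on top, fin 16 thick (y), x -4 to 40, 45 to 77 high: grip it across y, 66 up, 14 behind the centre. Origin: centre of the underside. May be knocked aside
- cart2_label: centre of the bar-code label (36 x 44) on the sloping front of cart2, 23.5 ahead of the centre and 26.5 up; its z axis points squarely out of the label (up and to the cartridge's front)
- cart3: sample cartridge, 3 in the row from the robot's left (some may be absent). Black, 110-225 g, 84 long (x), 50 wide (y), 45 high, front (-x) sloping 45 degrees; foil strips and a grey fin on top, fin 16 thick (y), x -4 to 40, 45 to 77 high: grip it across y, 66 up, 14 behind the centre. Origin: centre of the underside. May be knocked aside
- cart3_label: centre of the bar-code label (36 x 44) on the sloping front of cart3, 23.5 ahead of the centre and 26.5 up; its z axis points squarely out of the label (up and to the cartridge's front)
- cart4: sample cartridge, 4 in the row from the robot's left (some may be absent). Black, 110-225 g, 84 long (x), 50 wide (y), 45 high, front (-x) sloping 45 degrees; foil strips and a grey fin on top, fin 16 thick (y), x -4 to 40, 45 to 77 high: grip it across y, 66 up, 14 behind the centre. Origin: centre of the underside. May be knocked aside
- cart4_label: centre of the bar-code label (36 x 44) on the sloping front of cart4, 23.5 ahead of the centre and 26.5 up; its z axis points squarely out of the label (up and to the cartridge's front)
- bay1 (a point): centre of the floor of bay 1 (1 leftmost) of the heater, a white box 250 x 310 with four open black bays side by side, 70 apart, on top; floor 70 above the table, 98 long (x) by 64 wide (y) inside, walls 14 high, 6 thick. x points away from the robot, along the bay. Any cartridge fits any bay lengthways, label to front or back
- bay2 (a point): centre of the floor of bay 2 (1 leftmost) of the heater, a white box 250 x 310 with four open black bays side by side, 70 apart, on top; floor 70 above the table, 98 long (x) by 64 wide (y) inside, walls 14 high, 6 thick. x points away from the robot, along the bay. Any cartridge fits any bay lengthways, label to front or back
- bay3 (a point): centre of the floor of bay 3 (1 leftmost) of the heater, a white box 250 x 310 with four open black bays side by side, 70 apart, on top; floor 70 above the table, 98 long (x) by 64 wide (y) inside, walls 14 high, 6 thick. x points away from the robot, along the bay. Any cartridge fits any bay lengthways, label to front or back
- bay4 (a point): centre of the floor of bay 4 (1 leftmost) of the heater, a white box 250 x 310 with four open black bays side by side, 70 apart, on top; floor 70 above the table, 98 long (x) by 64 wide (y) inside, walls 14 high, 6 thick. x points away from the robot, along the bay. Any cartridge fits any bay lengthways, label to front or back
- selector_grip (a point): grip point on the axis of the heater's selector, 49 above the heater's top when up: grey bar 54 long (point x), 16 thick (point y), from 21 below to 7 above this point, on a black disc 64 across, on the robot's side of the bays. A steel guard by the disc's rim stands 10 below the disc's top. The point turns and sinks with the bar
- selector (a joint): angle of the selector in rad, growing clockwise seen from above: 0 is off, stop at 1.3 is running (past 1.15 counts). A tab under the guard blocks it beyond about 0.1 unless it is held down at least 7 mm; it stays where it is left (friction 0.04 N m)
- selector_press (a joint): how far the selector is pressed down, in m: 0 up, 0.010 at the bottom; a spring pushes it up with 4 N at the top and 10 N at the bottom. If let go part-turned it stays caught down under the guard
- tip_box: white box of pipette tips, 85 x 120 x 57 high; not part of the job, leave it where it stands (origin: centre of its underside)
- marker: grey marker pen, 120 long, 16 thick, lying flat; not part of the job, leave it where it stands (origin: centre of its underside)
- beaker: clear plastic beaker, 64 across, 70 high; not part of the job, leave it where it stands (origin: centre of its underside)
Things that resemble listed ones, but are neither listed nor needed, are in the scene too. Leave any pink or red look-alike of the scanner alone.

How it is judged:
By the outcome, as a careful person would: the job done as asked, in the order asked, and still so for the second after the job is handed in, with the robot touching nothing.
Of cart1, cart2, cart3, cart4 only 3 to 4 are there at a start; the rules pass over those that are not, and their reading is None.
At some moment in a run one of cart1, cart2, cart3, cart4 may be knocked a few centimetres aside while the robot is not near it.
It also fails if it takes over 210 s, if anything falls off the work surface, if the arm or the gripper's body presses on something with over 40 N, if the wrist force passes 120 N, or if a joint passes its speed limit or range.

## Working session

There is one attempt and no reset: what is moved stays moved. The work goes in short steps, each a Python script; the robot and the scene stay as the last script left them, time stands still between calls to the robot, and variables do not carry over. Pictures are saved under pics/ and viewed, at most 14 in all, crops included, and the job is handed in when it is done.

```bash
ls; mkdir -p pics
python3 - <<'E'
from station import arm, viewer, readout
import cv2, numpy as np
for n in ("top","side","wrist"):
    f=viewer.grab_frame(n); cv2.imwrite(f"pics/{n}0.png",f["color"][...,::-1])
    print(n,{k:np.round(v,3).tolist() for k,v in f.items() if k!="color"})
s=readout.observe(); print({k:np.round(v,3).tolist() for k,v in s.items()}, arm.finger_overhang)
E
```

```text
pics
top {'fx': 429.591, 'fy': 429.591, 'cx': 284.079, 'cy': 212.851, 'dist': [0.002, 0.0, 0.0, 0.0, 0.0], 'extrinsics': [[-0.003, -1.0, -0.028, 0.004], [0.982, -0.008, 0.191, -0.521], [-0.191, -0.027, 0.981, -1.212], [0.0, 0.0, 0.0, 1.0]]}
side {'fx': 391.379, 'fy': 391.379, 'cx': 279.088, 'cy': 207.41, 'dist': [-0.022, 0.0, 0.0, 0.0, 0.0], 'extrinsics': [[0.972, -0.236, 0.006, -0.484], [0.142, 0.609, 0.781, -0.157], [-0.188, -0.758, 0.625, -0.93], [0.0, 0.0, 0.0, 1.0]]}
wrist {'fx': 364.451, 'fy': 364.451, 'cx': 278.825, 'cy': 205.744, 'dist': [-0.064, 0.0, 0.0, 0.0, 0.0], 'T_tool_cam': [[-0.0, 0.957, 0.289, 0.078], [1.0, 0.001, -0.001, 0.0], [-0.001, 0.289, -0.957, -0.147], [0.0, 0.0, 0.0, 1.0]]}
{'time_s': 0.15, 'q': [-1.102, 0.322, -0.07, 1.451, 0.023, 1.371, -0.057], 'dq': [-0.0, -0.001, 0.001, -0.006, 0.002, -0.001, 0.0], 'joint_efforts': [-0.0, -49.18, -0.405, -31.287, -0.064, 0.041, 0.0], 'ee_pos': [0.285, 0.584, 0.236], 'eef_rot': [-0.708, -3.06, 0.002], 'ft_force': [0.457, 0.018, 0.269], 'ft_torque': [-0.045, -0.058, -0.076], 'finger_force': 0.0, 'width': 1.004} 0.014
```

View pics/top0.png

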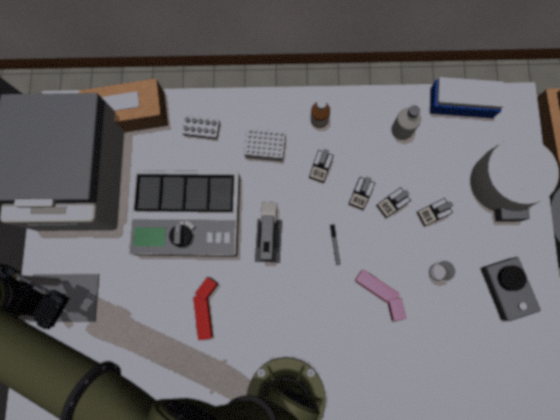

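View pics/side0.png

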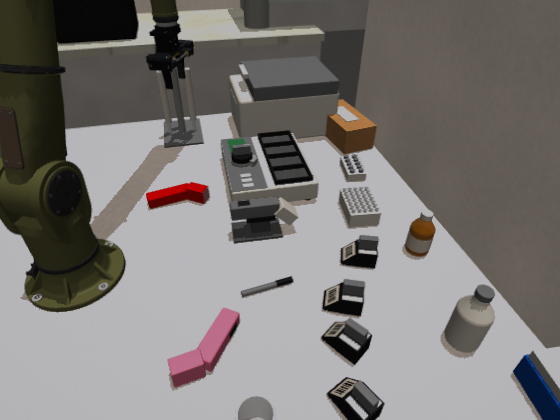

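```bash
cat > h.py <<'E'
from station import arm, gripper_to, kinematics, readout, viewer, workorder
import numpy as np, cv2
from scipy.spatial.transform import Rotation as Rt
def down(yaw):  # tool z down, tool x at angle yaw in world
    c,s=np.cos(yaw),np.sin(yaw)
    return Rt.from_matrix(np.array([[c,s,0],[s,-c,0],[0,0,-1.]])).as_rotvec()
def grab(name):
    s=readout.observe()
    f=viewer.grab_frame(name)
    if name=="wrist":
        T=np.eye(4); T[:3,:3]=Rt.from_rotvec(s["eef_rot"]).as_matrix(); T[:3,3]=s["ee_pos"]
        f["cw"]=T@np.array(f["T_tool_cam"])
    else: f["cw"]=np.linalg.inv(np.array(f["extrinsics"]))
    return f
def ray(f,px):
    K=np.array([[f["fx"],0,f["cx"]],[0,f["fy"],f["cy"]],[0,0,1]])
    p=cv2.undistortPoints(np.array(px,float).reshape(-1,1,2),K,np.array(f["dist"],float))[:,0]
    d=np.c_[p[:,0],-p[:,1],-np.ones(len(p))]@f["cw"][:3,:3].T
    return f["cw"][:3,3],d
def cast(f,px,z):
    o,d=ray(f,px); return o+d*((z-o[2])/d[:,2])[:,None]
def proj(f,P):
    W=np.linalg.inv(f["cw"]); p=np.atleast_2d(P)@W[:3,:3].T+W[:3,3]
    K=np.array([[f["fx"],0,f["cx"]],[0,f["fy"],f["cy"]],[0,0,1]])
    return cv2.projectPoints(np.c_[p[:,0],-p[:,1],-p[:,2]],np.zeros(3),np.zeros(3),K,np.array(f["dist"],float))[0][:,0]
def look(pos,yaw):
    arm.goto(pos,down(yaw)); arm.sleep(0.2); return grab("wrist")
def save(n,f): cv2.imwrite(f"pics/{n}.png",f["color"][...,::-1])
E
python3 - <<'E'
from h import *
f=grab("top")
print(np.round(cast(f,[(320,165),(362,192),(393,203),(435,212)],0.04),3))
print("scanner,handle back/front",np.round(cast(f,[(267,258),(268,216),(269,205)],0.1),3))
print("bays",np.round(cast(f,[(148,193),(172,193),(197,193),(222,193)],0.07),3))
print("sel",np.round(cast(f,[(181,235)],0.12),3), "red,pink,marker,tip",np.round(cast(f,[(204,310),(380,290),(335,245),(265,145)],0.03),3))
s=readout.observe(); print(Rt.from_rotvec(s["eef_rot"]).as_matrix().round(2).tolist())
E
```

```text
[[ 0.67  -0.108  0.04 ]
 [ 0.585 -0.231  0.04 ]
 [ 0.55  -0.321  0.04 ]
 [ 0.522 -0.442  0.04 ]]
scanner,handle back/front [[0.385 0.047 0.1  ]
 [0.503 0.045 0.1  ]
 [0.535 0.042 0.1  ]]
bays [[0.581 0.401 0.07 ]
 [0.58  0.33  0.07 ]
 [0.579 0.256 0.07 ]
 [0.578 0.182 0.07 ]]
sel [[0.448 0.284 0.12 ]] red,pink,marker,tip [[ 0.243  0.233  0.03 ]
 [ 0.298 -0.273  0.03 ]
 [ 0.428 -0.148  0.03 ]
 [ 0.739  0.06   0.03 ]]
[[-0.9, 0.44, -0.0], [0.44, 0.9, -0.0], [-0.0, -0.0, -1.0]]
```

Run:
```python
from h import *
import pickle
o={}
for n,p,y in (("heat",(0.55,0.28,0.30),np.pi),("scan",(0.55,0.05,0.30),np.pi),("carts",(0.58,-0.26,0.26),np.pi)):
    try:
        f=look(p,y); save(n,f); o[n]=f; s=readout.observe(); print(n,s["ee_pos"],np.round(s["q"],2),s["time_s"])
    except arm.IKError as e: print(n,e)
pickle.dump(o,open("o.pkl","wb"))
```

```text
heat [0.54949796 0.28095097 0.29977336] [-0.61  0.23  0.12  1.44 -0.03  1.47  1.08] 1.9583
scan [0.55006443 0.05180518 0.29974911] [-0.38  0.09  0.25  1.61 -0.02  1.45  1.45] 3.125
carts [ 0.58057892 -0.25854079  0.26022798] [-0.03  0.3   0.52  1.47 -0.15  1.41  2.06] 4.575
```

View pics/carts.png

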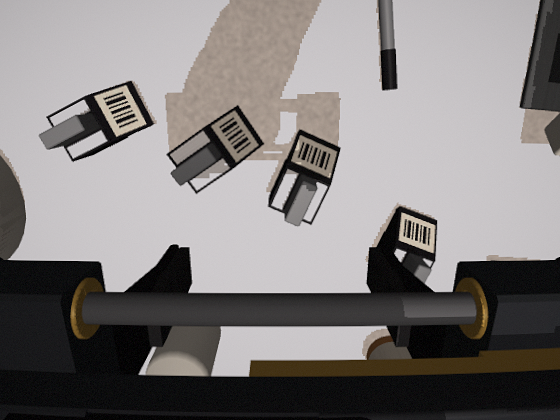

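View pics/scan.png

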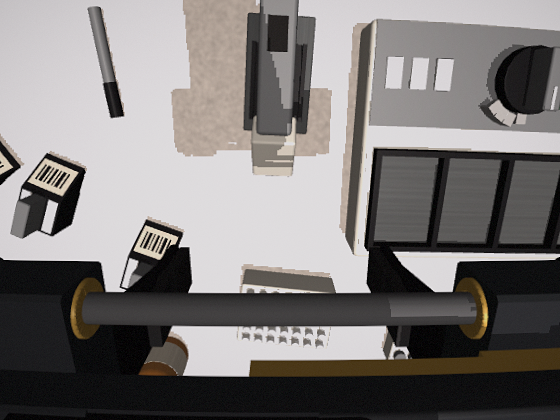

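View pics/heat.png

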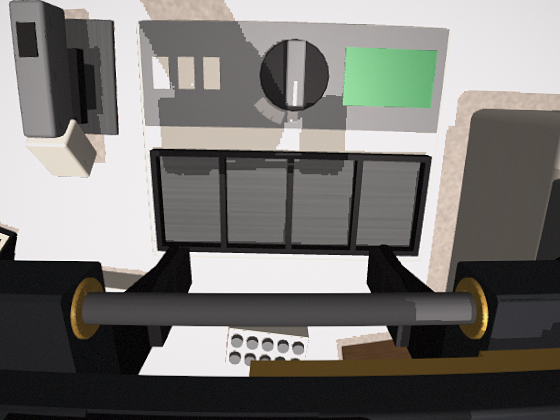

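```bash
cat >> h.py <<'E'
def carts(f,debug=False,rows=255):
    """label blobs -> list of (centre x,y, yaw, label size)"""
    hsv=cv2.cvtColor(f["color"],cv2.COLOR_RGB2HSV)
    s=f["scale"] if "scale" in f else 1
    m=((hsv[...,0]>12)&(hsv[...,0]<32)&(hsv[...,1]>25)&(hsv[...,1]<110)&(hsv[...,2]>150)).astype(np.uint8)*255
    m[rows:]=0
    k=9 if "T_tool_cam" in f else 3
    m=cv2.morphologyEx(m,cv2.MORPH_CLOSE,np.ones((k,k)))
    if k>3: m=cv2.morphologyEx(m,cv2.MORPH_OPEN,np.ones((5,5)))
    out=[]
    for c in cv2.findContours(m,cv2.RETR_EXTERNAL,cv2.CHAIN_APPROX_NONE)[0]:
        if cv2.contourArea(c)<(350 if k>3 else 25): continue
        h=cv2.convexHull(c)[:,0].astype(float); M=cv2.moments(c); px=[M["m10"]/M["m00"],M["m01"]/M["m00"]]
        p=cast(f,[px],0.0265)[0]
        best=None
        for y0 in np.radians(np.arange(-100,101,1)):   # yaw for which the in-plane hull is squarest to the axes
            n=np.array([-np.cos(y0),-np.sin(y0),1])/2**.5
            u=np.array([-np.sin(y0),np.cos(y0),0]); v=np.cross(n,u)
            o,d=ray(f,h); P=o+d*(((p-o)@n)/(d@n))[:,None]-p
            q=np.c_[P@u,P@v]; ext=np.ptp(q,axis=0)
            e=abs(ext-np.array([0.044,0.036])); e2=abs(ext-np.array([0.036,0.044]))
            e=min(e.sum(),e2.sum())
            if best is None or e<best[0]: best=(e,y0,ext)
        e,y0,ext=best
        ctr=p[:2]+0.0235*np.array([np.cos(y0),np.sin(y0)])
        out.append((ctr[0],ctr[1],y0,p[0],p[1]))
        if debug: print("px",np.round(px),"label",p.round(4),"yaw",np.degrees(y0).round(1),"ext",ext.round(4),"err",round(e,4),"area",cv2.contourArea(c),"cart",ctr.round(4))
    return sorted(out,key=lambda t:-t[1]),m
E
python3 - <<'E'
from h import *
import pickle
o=pickle.load(open("o.pkl","rb"))
f=o["carts"]; print([f["color"][y,x].tolist() for y,x in((100,108),(120,225),(138,310),(215,405))])
r,m=carts(f,True)
print("top"); f=grab("top"); carts(f,True,420)
f=look((0.48,0.045,0.32),np.pi); save("scan2",f); pickle.dump(f,open("s.pkl","wb"))
E
```

```text
[[161, 153, 139], [144, 132, 120], [7, 3, 4], [207, 197, 176]]
px [416. 228.] label [ 0.6431 -0.1037  0.0265] yaw 94.0 ext [0.0481 0.0486] err 0.0167 area 1215.0 cart [ 0.6415 -0.0802]
px [536. 125.] label [0.5277 0.0152 0.0265] yaw 63.0 ext [0.0423 0.0361] err 0.0018 area 813.5 cart [0.5384 0.0361]
px [124. 109.] label [ 0.5136 -0.4167  0.0265] yaw -67.0 ext [0.0456 0.0469] err 0.0125 area 1747.5 cart [ 0.5228 -0.4383]
px [258.  86.] label [ 0.492  -0.2787  0.0265] yaw 0.0 ext [0.1704 0.2512] err 0.3416 area 17916.5 cart [ 0.5155 -0.2787]
top
```

View pics/scan2.png

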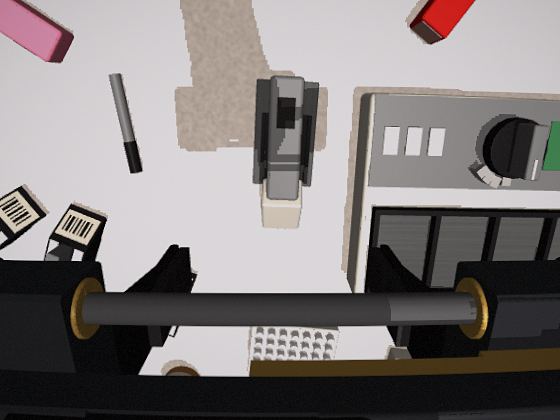

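```bash
python3 - <<'E'
import re
t=open("h.py").read()
a=t.index("    hsv=cv2"); b=t.index("    out=[]\n")
t=t[:a]+'''    hsv=cv2.cvtColor(f["color"],cv2.COLOR_RGB2HSV)
    wr="T_tool_cam" in f
    b=(hsv[...,2]>100).astype(np.uint8); b[rows:]=0
    n,lab,st,_=cv2.connectedComponentsWithStats(b,connectivity=4)
    m=np.zeros(b.shape,np.uint8)
    for i in range(1,n):
        if (300 if wr else 12)<st[i,4]<(4000 if wr else 200) and 20<np.median(hsv[...,1][lab==i])<90 and st[i,1]+st[i,3]<rows: m[lab==i]=255
    k=9 if wr else 3
    m=cv2.morphologyEx(m,cv2.MORPH_CLOSE,np.ones((k,k)))
'''+t[b:]
open("h.py","w").write(t)
E
python3 - <<'E'
from h import *
import pickle
o=pickle.load(open("o.pkl","rb"))
r,m=carts(o["carts"],True); carts(o["scan"],True)
f=pickle.load(open("s.pkl","rb"))
carts(f,True)
print([f["color"][y,287].tolist() for y in (80,110,130,170,190,196,200,210)],f["color"][150,262:312:4].tolist())
E
```

```text
px [417. 232.] label [ 0.6487 -0.1019  0.0265] yaw 88.0 ext [0.0363 0.0437] err 0.0006 area 954.5 cart [ 0.6495 -0.0784]
px [314. 156.] label [ 0.5627 -0.221   0.0265] yaw -23.0 ext [0.0441 0.0373] err 0.0014 area 1063.5 cart [ 0.5844 -0.2302]
px [235. 136.] label [ 0.5417 -0.3037  0.0265] yaw -56.0 ext [0.0437 0.0361] err 0.0004 area 1153.5 cart [ 0.5548 -0.3232]
px [120. 110.] label [ 0.5151 -0.4212  0.0265] yaw -65.0 ext [0.0448 0.0369] err 0.0017 area 1457.5 cart [ 0.525  -0.4425]
px [ 53. 177.] label [ 0.5627 -0.2204  0.0265] yaw -25.0 ext [0.0448 0.0371] err 0.0019 area 1024.0 cart [ 0.584  -0.2303]
px [ 77. 227.] label [ 0.5628 -0.2205  0.0265] yaw -24.0 ext [0.0446 0.0371] err 0.0017 area 903.5 cart [ 0.5842 -0.2301]
px [ 16. 212.] label [ 0.5418 -0.3017  0.0265] yaw -56.0 ext [0.0469 0.0397] err 0.0066 area 968.0 cart [ 0.555  -0.3211]
[[151, 150, 148], [23, 22, 22], [154, 150, 149], [85, 82, 80], [148, 145, 145], [148, 143, 143], [204, 194, 180], [206, 195, 182]] [[25, 24, 24], [27, 27, 26], [82, 78, 80], [90, 86, 86], [137, 134, 131], [150, 147, 146], [150, 146, 145], [151, 149, 146], [150, 148, 145], [130, 127, 127], [21, 17, 19], [25, 22, 23], [60, 57, 57]]
```

```bash
sed -i 's/e=min(e.sum(),e2.sum())/e=e.sum()/; s/np.arange(-100,101,1)/np.arange(-85,86,1)/; s/; e2=abs.*$//' h.py
python3 - <<'E'
from h import *
import pickle
o=pickle.load(open("o.pkl","rb")); r,m=carts(o["carts"],True)
f=pickle.load(open("s.pkl","rb"))
hsv=cv2.cvtColor(f["color"],cv2.COLOR_RGB2HSV); v=hsv[...,2]
m=((v>70)&(v<172)&(hsv[...,1]<18)).astype(np.uint8)
m[:, :255]=0; m[:,318:]=0; m[:60]=0; m[215:]=0
m=cv2.morphologyEx(m,cv2.MORPH_OPEN,np.ones((7,7)))
c=max(cv2.findContours(m,cv2.RETR_EXTERNAL,cv2.CHAIN_APPROX_NONE)[0],key=cv2.contourArea)
P=cast(f,c[:,0],0.1)[:,:2]
b=cv2.minAreaRect((P*1000).astype(np.float32)); print(b,np.round(cv2.boxPoints(b),1).tolist(),cv2.boundingRect(c))
# edge fit
for side in (0,1):
    xs=[];
    for r in list(range(90,160)):
        cc=np.flatnonzero(m[r]); xs.append([cc[0] if side==0 else cc[-1]+1,r+.5])
    E=cast(f,xs,0.1); k=np.polyfit(E[:,0],E[:,1],1); print("edge",k, np.polyval(k,0.45))
E
```

```text
px [417. 232.] label [ 0.6487 -0.1019  0.0265] yaw -21.0 ext [0.0451 0.0371] err 0.0022 area 954.5 cart [ 0.6706 -0.1103]
px [314. 156.] label [ 0.5627 -0.221   0.0265] yaw -23.0 ext [0.0441 0.0373] err 0.0014 area 1063.5 cart [ 0.5844 -0.2302]
px [235. 136.] label [ 0.5417 -0.3037  0.0265] yaw -56.0 ext [0.0437 0.0361] err 0.0004 area 1153.5 cart [ 0.5548 -0.3232]
px [120. 110.] label [ 0.5151 -0.4212  0.0265] yaw -65.0 ext [0.0448 0.0369] err 0.0017 area 1457.5 cart [ 0.525  -0.4425]
((460.3121032714844, 48.763980865478516), (32.569671630859375, 90.50926208496094), 87.63236999511719) [[414.3999938964844, 34.400001525878906], [504.8999938964844, 30.600000381469727], [506.20001220703125, 63.20000076293945], [415.79998779296875, 66.9000015258789]] (267, 111, 35, 89)Traceback (most recent call last):
  File "<stdin>", line 16, in <module>
IndexError: index 0 is out of bounds for axis 0 with size 0
```

```bash
cat >> h.py <<'E'
def scan_origin(c,d=0.095):
    lx,ly,y=c[3],c[4],c[2]; back=d/2**.5+0.072
    return np.array([lx-back*np.cos(y),ly-back*np.sin(y),0.0265+d/2**.5+0.022])
E
python3 - <<'E'
from h import *
import pickle
o=pickle.load(open("o.pkl","rb")); r,m=carts(o["carts"])
f=pickle.load(open("s.pkl","rb")); print(cast(f,[(287,77),(286,198)],0.1))
for off in (np.pi,0):
    y=np.radians(-2.4)
    q=kinematics.inverse_kinematics([0.4705,0.0483,0.089],down(y+off)); print("grasp",None if q is None else np.round(q,2))
    for c in r:
        p=scan_origin(c)+[0,0,0.029]
        q=kinematics.inverse_kinematics(p,down(c[2]+off)); print(p.round(3),None if q is None else np.round(q,2))
E
```

```text
[[0.38384112 0.05198546 0.1       ]
 [0.50418168 0.05133345 0.1       ]]
grasp [-0.55  0.07  0.41  2.06 -0.03  1.01  1.4 ]
[ 0.519 -0.052  0.145] [-0.43  0.12  0.52  1.9  -0.06  1.14  1.31]
[ 0.435 -0.167  0.145] [-0.36 -0.03  0.67  2.03  0.02  1.13  1.47]
[ 0.464 -0.188  0.145] [-0.31  0.07  0.67  1.95 -0.05  1.13  0.98]
[ 0.456 -0.295  0.145] [-0.24  0.21  0.86  1.86 -0.17  1.15  1.11]
grasp [-1.17  0.11  1.07  2.08 -0.11  1.01 -1.65]
[ 0.519 -0.052  0.145] [-0.92  0.18  1.07  1.91 -0.17  1.15 -1.72]
[ 0.435 -0.167  0.145] [ 0.38  0.   -0.07  2.01  0.    1.13 -1.66]
[ 0.464 -0.188  0.145] [-0.67  0.1   1.06  1.96 -0.09  1.13 -2.12]
[ 0.456 -0.295  0.145] [-0.41  0.26  1.07  1.86 -0.25  1.16 -1.96]
```

Run:
```python
from h import *
y=np.radians(-2.4); o=down(y+np.pi)
arm.goto([0.471,0.0485,0.20],o)
gripper_to(0.75); 
print(arm.move_straight([0.471,0.0485,0.090],0.1,until_force=8), readout.observe()["ee_pos"])
gripper_to(0.0,grasp_force=40)
s=readout.observe(); print(s["width"],s["finger_force"],s["ee_pos"],s["ft_force"],s["time_s"])
arm.move_straight([0.471,0.0485,0.22],0.1); arm.sleep(.2)
s=readout.observe(); print(s["width"],s["finger_force"],s["ft_force"],s["ft_torque"])
f=grab("side"); cv2.imwrite("pics/side1.png",cv2.resize(f["color"][100:280,150:390,::-1],None,fx=3,fy=3))
f=grab("wrist"); save("w1",f)
```

```text
False [0.47157391 0.04857526 0.09062012]
0.38928232381129585 39.99995654448867 [0.47106288 0.0485061  0.09010104] [-0.29201093  0.423239    0.13885883] 9.2667
0.38775409798138527 39.99994073063135 [-0.30338516 -0.21316834 -1.93782952] [0.03794107 0.01105379 0.01053974]
```

View pics/side1.png

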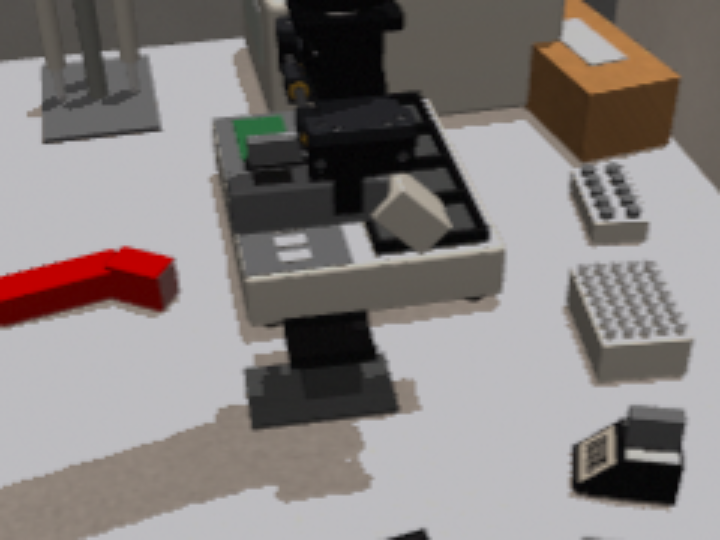

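```bash
cat >> h.py <<'E'
def carts_top(f):
    """cartridges in the top view: dark body + grey fin blob enclosed by light table, centre cast at mid height"""
    v=cv2.cvtColor(f["color"],cv2.COLOR_RGB2HSV)[...,2]
    m=(v<75).astype(np.uint8)*255
    m=cv2.morphologyEx(m,cv2.MORPH_CLOSE,np.ones((7,7)))
    out=[]
    for c in cv2.findContours(m,cv2.RETR_EXTERNAL,cv2.CHAIN_APPROX_NONE)[0]:
        a=cv2.contourArea(c)
        if not 200<a<1500: continue
        (x,y),wh,_=cv2.minAreaRect(c); p=cast(f,[(x,y)],0.03)[0]
        out.append((p.round(3)[:2].tolist(),(round(x),round(y)),a,np.round(wh).tolist()))
    return out
E
python3 - <<'E'
from h import *
f=grab("top"); save("top1",f)
for t in carts_top(f): print(t)
f["color"]=f["color"].copy()
v=cv2.cvtColor(f["color"],cv2.COLOR_RGB2HSV)
print(v[150:185,318,2].tolist()); print(v[172,305:335,2].tolist())
E
```

```text
([0.304, -0.638], (509, 287), 978.0, [57.0, 39.0])
([0.458, 0.31], (181, 236), 385.5, [23.0, 22.0])
([0.582, -0.629], (496, 192), 1165.0, [75.0, 38.0])
([0.724, -0.806], (551, 146), 617.0, [111.0, 15.0])
([0.849, -0.546], (461, 109), 705.0, [70.0, 29.0])
[135, 131, 140, 149, 157, 158, 164, 165, 160, 158, 148, 138, 119, 90, 61, 33, 41, 82, 117, 131, 124, 111, 106, 103, 104, 112, 123, 135, 128, 99, 75, 96, 133, 157, 166]
[168, 168, 168, 164, 148, 122, 120, 129, 117, 101, 87, 89, 104, 106, 112, 112, 110, 106, 115, 128, 128, 108, 91, 112, 139, 159, 167, 170, 170, 168]
```

View pics/top1.png

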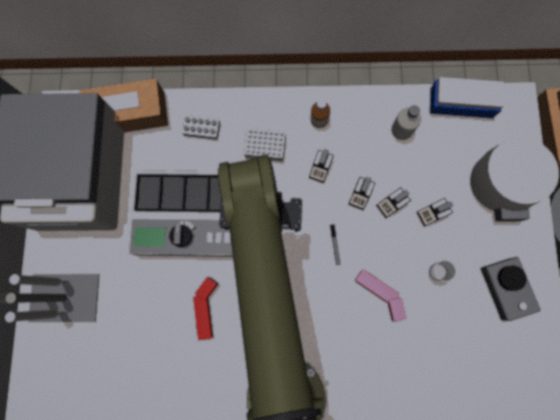

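```bash
sed -i 's/v<75/v<125/; s/not 200<a<1500/not 180<a<1000/; s/np.ones((7,7)))$/np.ones((3,3)))/' h.py
python3 - <<'E'
from h import *
for n in ("top0","top1"):
    f=grab("top"); f["color"]=cv2.imread(f"pics/{n}.png")[...,::-1].copy()
    for t in carts_top(f):
        if 0.45<t[0][0]<0.75 and -0.55<t[0][1]<0: print(n,t)
E
```

```text
top0 ([0.524, -0.447], (436, 212), 536.0, [19.0, 36.0])
top0 ([0.554, -0.326], (394, 203), 511.0, [19.0, 35.0])
top0 ([0.585, -0.232], (362, 193), 476.0, [19.0, 33.0])
top0 ([0.671, -0.113], (321, 165), 472.0, [19.0, 33.0])
top1 ([0.524, -0.445], (435, 212), 430.0, [19.0, 36.0])
top1 ([0.554, -0.326], (394, 203), 413.0, [19.0, 34.0])
top1 ([0.585, -0.231], (362, 193), 370.5, [18.0, 32.0])
top1 ([0.671, -0.112], (321, 166), 379.0, [18.0, 32.0])
```

```bash
cat > scan.py <<'E'
from h import *
import pickle,sys
R={0:(0.671,-0.112),1:(0.585,-0.231),2:(0.554,-0.326),3:(0.524,-0.446)}
r,_=carts(pickle.load(open("o.pkl","rb"))["carts"])
r=[c for c in r if c[1]<-0.05]; assert len(r)==4
def seen():
    L=carts_top(grab("top"))
    return {i:min((np.hypot(t[0][0]-x,t[0][1]-y) for t in L),default=9).round(3) for i,(x,y) in R.items()}
for i in map(int,sys.argv[1:]):
    c=r[i]; p=scan_origin(c)+[0,0,0.030]; o=down(c[2]+np.pi)
    arm.goto(p+[0,0,0.06],o)
    d=seen(); print(i,d)
    if d[i]>0.012: print("moved or hidden"); break
    arm.move_straight(p,0.1); arm.sleep(1.7)
    s=readout.observe(); d=seen(); print(i,"held",p.round(3),np.round(s["ee_pos"],3),s["ft_force"].round(1),d,round(s["time_s"],1))
    if i==int(sys.argv[1]):
        f=grab("side"); cv2.imwrite(f"pics/sc{i}.png",cv2.resize(f["color"][140:420,150:470,::-1],None,fx=2,fy=2))
    arm.move_straight(p+[0,0,0.06],0.15)
    if d[i]>0.012: print("moved or hidden after"); break
E
python3 scan.py 0
```

```text
0 {0: np.float64(0.146), 1: np.float64(0.001), 2: np.float64(0.001), 3: np.float64(0.001)}
moved or hidden
```

Run:
```python
from h import *
t=grab("top")["color"]; s=grab("side")["color"]
a=cv2.resize(t[120:260,230:480],None,fx=1.6,fy=1.6); b=cv2.resize(s[120:420,180:480],(400,400))
h=np.zeros((400,800,3),np.uint8); h[:a.shape[0],:a.shape[1]]=a; h[:,400:]=b
cv2.imwrite("pics/c0.png",h[...,::-1])
```

```text
(no output)
```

View pics/c0.png

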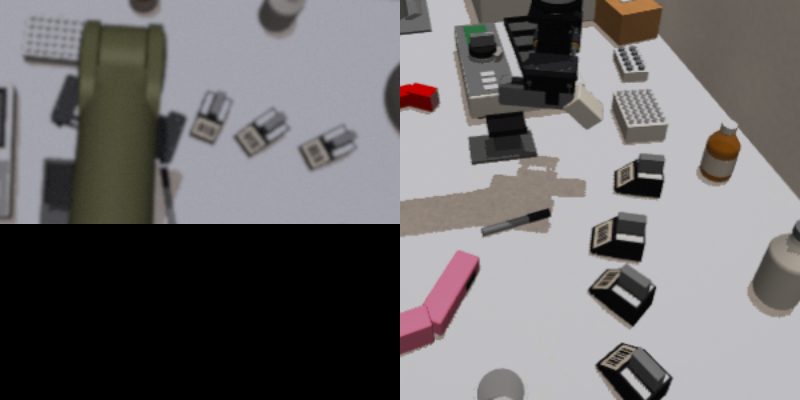

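```bash
python3 - <<'E'
t=open("scan.py").read()
a=t.index("def seen"); b=t.index("for i in map")
t=t[:a]+'''ref=cv2.imread("pics/side0.png")
B={0:(340,235,382,268),1:(320,277,370,316),2:(320,318,376,363),3:(325,374,388,420)}
def seen():
    im=np.ascontiguousarray(grab("side")["color"][...,::-1]); out={}
    for i,(x0,y0,x1,y1) in B.items():
        X,Y=max(x0-30,0),max(y0-30,0)
        m=cv2.matchTemplate(im[Y:min(y1+30,420),X:x1+30],ref[y0:y1,x0:x1],cv2.TM_CCOEFF_NORMED)
        _,s,_,l=cv2.minMaxLoc(m); out[i]=round(float(np.hypot(l[0]+X-x0,l[1]+Y-y0)),1) if s>0.6 else 99
    return out
'''+t[b:].replace("d[i]>0.012","d[i]>3").replace("moved or hidden\")","moved or hidden\",i)")
open("scan.py","w").write(t)
E
python3 scan.py 0 1
```

```text
0 {0: 0.0, 1: 0.0, 2: 0.0, 3: 0.0}
0 held [ 0.519 -0.052  0.146] [ 0.519 -0.052  0.146] [-0.6  0.6 -1.2] {0: 0.0, 1: 0.0, 2: 0.0, 3: 0.0} 14.6
1 {0: 0.0, 1: 0.0, 2: 0.0, 3: 0.0}
1 held [ 0.435 -0.167  0.146] [ 0.435 -0.167  0.146] [-0.4  0.8 -1.9] {0: 0.0, 1: 0.0, 2: 0.0, 3: 0.0} 18.4
```

```bash
ls pics
```

```text
c0.png
carts.png
heat.png
sc0.png
scan.png
scan2.png
side0.png
side1.png
top0.png
top1.png
w1.png
wrist0.png
```

View pics/sc0.png

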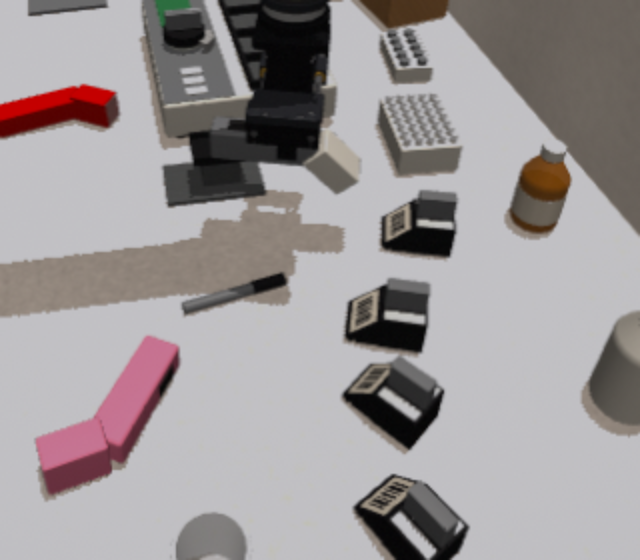

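```bash
python3 scan.py 2 3
```

```text
2 {0: 0.0, 1: 0.0, 2: 0.0, 3: 0.0}
2 held [ 0.464 -0.188  0.146] [ 0.464 -0.188  0.146] [ 0.  -0.6 -1.7] {0: 0.0, 1: 0.0, 2: 0.0, 3: 0.0} 22.0
3 {0: 0.0, 1: 0.0, 2: 0.0, 3: 0.0}
3 held [ 0.456 -0.295  0.146] [ 0.456 -0.295  0.146] [ 0.1 -0.2 -2.4] {0: 0.0, 1: 0.0, 2: 0.0, 3: 0.0} 25.7
```

Run:
```python
from h import *
import pickle
y=np.radians(-2.4); o=down(y+np.pi)
arm.goto([0.471,0.0485,0.22],o)
arm.move_straight([0.471,0.0485,0.11],0.12)
print(arm.move_straight([0.471,0.0485,0.0895],0.04,until_force=6), readout.observe()["ee_pos"], readout.observe()["ft_force"])
gripper_to(0.75); arm.sleep(.2)
arm.move_straight([0.471,0.0485,0.22],0.12)
gripper_to(1.0)
d={}
d["scan"]=look((0.48,0.045,0.32),np.pi); save("park",d["scan"])
d["heat"]=look((0.53,0.29,0.28),np.pi); save("heat2",d["heat"])
pickle.dump(d,open("d.pkl","wb")); print(readout.observe()["time_s"])
h=np.vstack([cv2.resize(d["heat"]["color"][:270],None,fx=1.2,fy=1.2),cv2.resize(d["scan"]["color"][:270],None,fx=1.2,fy=1.2)[:270]])
cv2.imwrite("pics/hp.png",h[:600,...,::-1])
```

```text
True [0.4705278  0.04852358 0.08999288] [-0.74166188 -0.45611878  3.17263883]
34.075
```

View pics/hp.png

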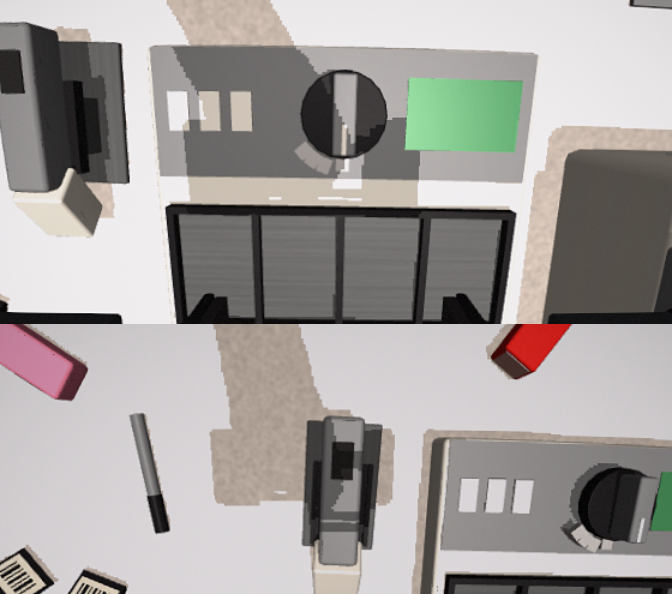

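Run:
```python
from h import *
import pickle
f=pickle.load(open("o.pkl","rb"))["heat"]; g=pickle.load(open("d.pkl","rb"))["heat"]
v=cv2.cvtColor(f["color"],cv2.COLOR_RGB2HSV)[...,2]
def edge(line,rev=False,th=45):
    idx=np.flatnonzero(line<th); return (idx[-1]+1) if rev else idx[0]
# outer wall edges
L=[(140+edge(v[r,140:185]),r+.5) for r in range(165,236,5)]
Rr=[(400+edge(v[r,400:450],True),r+.5) for r in range(165,236,5)]
N=[(c+.5,140+edge(v[140:175,c])) for c in range(180,410,10)]
F=[(c+.5,235+edge(v[235:268,c],True)) for c in range(200,360,10)]
for n,e,a in(("L",L,0),("R",Rr,0),("N",N,1),("F",F,1)):
    P=cast(f,e,0.084); k=np.polyfit(P[:,a],P[:,1-a],1); print(n,"slope",k[0].round(4),"mean",P.mean(0).round(4),"res",np.std(P[:,1-a]-np.polyval(k,P[:,a])).round(4))
# dividers: dark runs on rows
for r in (180,200,220):
    d=np.flatnonzero(v[r,150:435]<45)+150; runs=np.split(d,np.flatnonzero(np.diff(d)>2)+1); print(r,[(int(a[0]),int(a[-1])) for a in runs if len(a)>3])
for n,h in(("heat",f),("heat2",g)):
    V=cv2.cvtColor(h["color"],cv2.COLOR_RGB2HSV); 
    y0,x0=(30,250) if n=="heat" else (50,240)
    m=(V[y0:y0+90,x0:x0+90,2]<48).astype(np.uint8)
    m=cv2.morphologyEx(m,cv2.MORPH_OPEN,np.ones((3,3)))
    c=max(cv2.findContours(m,cv2.RETR_EXTERNAL,cv2.CHAIN_APPROX_NONE)[0],key=cv2.contourArea)
    allc=np.vstack([q for q in cv2.findContours(m,cv2.RETR_EXTERNAL,cv2.CHAIN_APPROX_NONE)[0] if cv2.contourArea(q)>60])
    (cx,cy),rad=cv2.minEnclosingCircle(allc); cx+=x0;cy+=y0
    print(n,"disc",cx,cy,rad,[cast(h,[(cx,cy)],z)[0].round(4).tolist() for z in(.09,.1)], "diam", 2*rad/h["fx"]*(h["cw"][2,3]-.095), "cam",h["cw"][:3,3].round(3))
    for r in (int(cy)-18,int(cy)-8,int(cy)+14): print(r,V[r,int(cx)-26:int(cx)+28,2].tolist())
print("heater top corners z .07", cast(g,[(150/1.2,46/1.2),(536/1.2,53/1.2)],0.07).round(4).tolist())
```

```text
L slope -0.017 mean [0.5753 0.1513 0.084 ] res 0.0003
R slope -0.0229 mean [0.5749 0.4347 0.084 ] res 0.0003
N slope 0.0198 mean [0.5242 0.2932 0.084 ] res 0.0003
F slope 0.0226 mean [0.6345 0.278  0.084 ] res 0.0003
180 [(153, 160), (418, 427)]
200 [(154, 162), (351, 354), (416, 424)]
220 [(156, 163), (413, 421)]
heat disc 284.0 74.5 33.55974578857422 [[0.4511, 0.286, 0.09], [0.4517, 0.2859, 0.1]] diam 0.06485670532548325 cam [0.471 0.281 0.447]
56 [110, 108, 148, 184, 153, 112, 102, 64, 47, 60, 60, 60, 62, 61, 62, 61, 62, 61, 61, 63, 63, 62, 63, 63, 63, 46, 38, 39, 35, 115, 153, 174, 175, 176, 177, 177, 176, 176, 179, 180, 180, 179, 178, 179, 180, 184, 152, 103, 58, 61, 63, 62, 64, 62]
66 [111, 116, 93, 39, 28, 36, 37, 36, 52, 54, 58, 64, 61, 64, 63, 64, 63, 63, 62, 61, 61, 62, 64, 66, 66, 45, 40, 36, 55, 124, 167, 177, 180, 178, 178, 180, 180, 178, 182, 181, 179, 180, 181, 181, 179, 175, 148, 56, 65, 64, 63, 63, 63, 64]
88 [112, 112, 115, 87, 37, 21, 32, 35, 37, 36, 35, 37, 37, 33, 37, 35, 36, 35, 36, 35, 34, 58, 65, 64, 65, 46, 35, 34, 116, 158, 179, 183, 181, 182, 180, 213, 237,
[... 330 characters left out ...]
, 174, 179, 177, 178, 178, 180, 181, 178, 181, 181, 181, 181, 182, 182, 183, 179, 149, 83, 62, 63, 65, 64, 67, 63, 65, 65, 63, 67, 67, 64, 64, 63, 65]
87 [36, 34, 36, 36, 39, 38, 35, 38, 39, 36, 36, 37, 39, 39, 37, 36, 40, 36, 45, 80, 101, 161, 180, 177, 180, 180, 179, 181, 181, 181, 181, 180, 182, 182, 182, 184, 170, 140, 74, 59, 65, 65, 66, 64, 65, 65, 65, 64, 63, 63, 66, 63, 65, 64]
109 [37, 32, 38, 33, 34, 32, 37, 35, 38, 33, 35, 35, 34, 35, 36, 33, 36, 30, 71, 95, 110, 113, 110, 109, 109, 124, 199, 216, 216, 179, 118, 167, 183, 182, 182, 177, 155, 85, 61, 67, 64, 63, 65, 67, 66, 65, 65, 65, 68, 38, 30, 35, 32, 33]
heater top corners z .07 [[0.3989, 0.1469, 0.07], [0.4046, 0.4447, 0.07]]
```

```bash
cat > place.py <<'E'
from h import *
import sys,pickle
BY=-0.02
bays=[np.array([0.5795,0.293])+k*0.07*np.array([0.02,1]) for k in(1.5,.5,-.5,-1.5)]
G={0:(0.671,-0.110),1:(0.584,-0.230),2:(0.555,-0.323),3:(0.525,-0.4425)}
u=lambda y:np.array([np.cos(y),np.sin(y)])
for i in map(int,sys.argv[1:]):
    g=G[i]
    f=look((g[0]+0.055,g[1]+0.01,0.27),np.pi); r,_=carts(f)
    c=min(r,key=lambda t:np.hypot(t[0]-g[0],t[1]-g[1]),default=None)
    print(i,"found",None if c is None else np.round(c,3),"expected",g)
    if c is None or np.hypot(c[0]-g[0],c[1]-g[1])>0.06: save(f"lost{i}",f); print("LOST"); break
    y=c[2]; p=np.array(c[:2])+0.014*u(y)
    gripper_to(0.65)
    arm.goto([*p,0.17],down(y+np.pi))
    hit=arm.move_straight([*p,0.062],0.1,until_force=6)
    gripper_to(0.0,grasp_force=35); s=readout.observe(); print("grip",hit,round(s["width"]*87,1),s["finger_force"].round(1),np.round(s["ee_pos"],4))
    arm.move_straight([*p,0.16],0.15)
    f=grab("wrist"); save(f"held{i}",f)
    arm.move_straight([*p,0.29],0.25)
    b=bays[i]+0.014*u(BY)
    arm.goto([*b,0.29],down(BY+np.pi))
    print("lifted",readout.observe()["width"]*87,readout.observe()["ft_force"].round(2))
    arm.move_straight([*b,0.155],0.15)
    hit=arm.move_straight([*b,0.127],0.04,until_force=5); s=readout.observe(); print("down",hit,np.round(s["ee_pos"],4),s["ft_force"].round(1))
    gripper_to(0.5); arm.move_straight([*b,0.29],0.2); print("t",readout.observe()["time_s"])
E
python3 place.py 0
python3 - <<'E'
from h import *
gripper_to(1.0)
f=look((0.53,0.33,0.32),np.pi); save("b1",f)
h=np.vstack([f["color"][:270],cv2.imread("pics/held0.png")[:270,:,::-1]]); cv2.imwrite("pics/b1h.png",h[...,::-1])
E
```

```text
0 found [ 0.668 -0.09   1.169  0.659 -0.112] expected (0.671, -0.11)Traceback (most recent call last):
  File "place.py", line 17, in <module>
    gripper_to(0.0,grasp_force=35); s=readout.observe(); print("grip",hit,round(s["width"]*87,1),s["finger_force"].round(1),np.round(s["ee_pos"],4))
                                                                                                 ^^^^^^^^^^^^^^^^^^^^^^^
AttributeError: 'float' object has no attribute 'round'
[ WARN:0@1.644] global loadsave.cpp:275 findDecoder imread_('pics/held0.png'): can't open/read file: check file path/integrity
Traceback (most recent call last):
TypeError: 'NoneType' object is not subscriptable
```

Run:
```python
from h import *
s=readout.observe(); print(s["ee_pos"],s["time_s"],s["width"])
f=look((0.72,-0.13,0.27),np.pi); save("c1",f); r,m=carts(f,True)
t=grab("top")
for a in carts_top(t):
    if 0.4<a[0][0]<0.8 and -0.55<a[0][1]<0.02: print(a)
import pickle; pickle.dump(f,open("c1.pkl","wb"))
```

```text
[0.53036625 0.32937421 0.3195639 ] 43.7417 0.9966964397721801
px [304. 103.] label [ 0.6487 -0.102   0.0265] yaw -21.0 ext [0.0442 0.0365] err 0.0007 area 1017.5 cart [ 0.6706 -0.1104]
px [185.  15.] label [ 0.563  -0.2208  0.0265] yaw -24.0 ext [0.0464 0.0426] err 0.009 area 1075.5 cart [ 0.5845 -0.2304]
px [109.   7.] label [ 0.5539 -0.2974  0.0265] yaw -13.0 ext [0.0437 0.0355] err 0.0008 area 492.5 cart [ 0.5768 -0.3026]
([0.524, -0.445], (435, 212), 375.0, [18.0, 35.0])
([0.781, -0.363], (402, 130), 301.5, [23.0, 21.0])
```

View pics/c1.png

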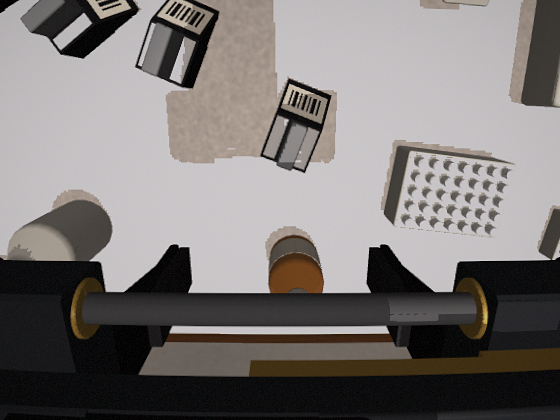

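```bash
sed -i 's/^        out.append((ctr/        if e>0.0035 or h.min()<2: continue\n        out.append((ctr/' h.py; sed -i 's/s\["finger_force"\].round(1)/round(s["finger_force"],1)/' place.py
sed -i 's/f=look((g\[0\]+0.055,g\[1\]+0.01,0.27)/f=look((g[0]+0.05,g[1]-0.02,0.27)/' place.py
sed -i 's/    if c is None or np.hypot/    if c is None or abs(c[2]-Y[i])>0.2 or np.hypot/; s/^u=/Y=np.radians([-21,-24,-56,-65]); u=/; s/>0.06: save/>0.015: save/' place.py
python3 place.py 0
python3 - <<'E'
from h import *
gripper_to(1.0)
f=look((0.53,0.33,0.32),np.pi); save("b1",f)
h=np.vstack([f["color"][:270],cv2.imread("pics/held0.png")[:270,:,::-1]]); cv2.imwrite("pics/b1h.png",h[...,::-1])
E
```

```text
0 found [ 0.671 -0.11  -0.367  0.649 -0.102] expected (0.671, -0.11)
grip False 15.6 35.0 [ 0.6836 -0.1155  0.062 ]
lifted 15.815450104938863 [-1.13 -0.44 -1.47]
down True [0.5954 0.3974 0.1317] [ 0.8 -0.2  3.9]
t 56.4417
```

```bash
ls pics/b1h.png
```

```text
pics/b1h.png
```

View pics/b1h.png

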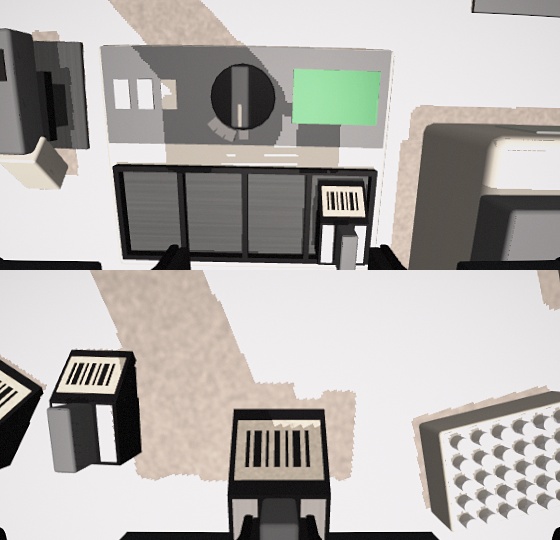

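```bash
python3 place.py 1 2 3
```

```text
1 found [ 0.584 -0.231 -0.419  0.563 -0.221] expected (0.584, -0.23)
grip False 16.1 35.0 [ 0.5972 -0.2362  0.062 ]
lifted 15.537140579426906 [ 0.12 -1.18 -1.2 ]
down True [0.5941 0.3275 0.1318] [ 0.1 -0.3  2.7]
t 70.75
2 found [ 0.555 -0.323 -0.977  0.542 -0.304] expected (0.555, -0.323)
grip False 15.7 35.0 [ 0.5626 -0.3351  0.0619]
lifted 15.678833444815066 [ 0.29  0.46 -2.07]
down True [0.5926 0.2572 0.1316] [-1.2 -0.4  4.5]
t 83.8333
3 found [ 0.525 -0.443 -1.152  0.515 -0.421] expected (0.525, -0.4425)
grip False 15.6 35.0 [ 0.5303 -0.4557  0.0619]
lifted 15.368222301308752 [-0.31  0.25 -2.46]
down True [0.5912 0.1873 0.1316] [-0.6 -0.6  3.9]
t 97.3917
```

```bash
sed -i 's/def carts(f,debug=False,rows=255)/def carts(f,debug=False,rows=255,zl=0.0265)/; s/p=cast(f,\[px\],0.0265)\[0\]/p=cast(f,[px],zl)[0]/' h.py
python3 - <<'E'
from h import *
import pickle
gripper_to(1.0)
f=look((0.53,0.29,0.34),np.pi); r,m=carts(f,False,255,0.0965); print(np.round(r,3))
pickle.dump(f,open("fin.pkl","wb")); save("fin",f)
V=cv2.cvtColor(f["color"],cv2.COLOR_RGB2HSV)[...,2]
px=proj(f,[[0.4515,0.2935,0.126],[0.4715,0.2931,0.126],[0.4315,0.2939,0.126]]); print(px.round(1))
for x,y in px: print(int(y),int(x)-20,V[int(y),int(x)-20:int(x)+20].tolist())
t=pickle.load(open("d.pkl","rb"))["heat"]
for h,e in((t,[(278.2,77),(296.6,77)]),(t,[(277.5,109),(296,109)])):
    print(cast(h,e,0.126).round(4).tolist())
h=np.hstack([f["color"][:300,80:480]]); cv2.imwrite("pics/finv.png",cv2.resize(h,None,fx=1.9,fy=1.9)[...,::-1])
E
```

```text
[[ 0.582  0.398  0.     0.558  0.398]
 [ 0.58   0.328 -0.017  0.557  0.328]
 [ 0.579  0.258  0.     0.556  0.258]
 [ 0.578  0.188 -0.017  0.554  0.189]]
[[283.9  95.4]
 [283.5 116.8]
 [284.3  73.5]]
95 263 [34, 35, 36, 35, 37, 35, 37, 37, 37, 36, 37, 35, 35, 38, 43, 85, 109, 112, 114, 111, 113, 112, 111, 112, 111, 108, 104, 170, 185, 171, 135, 80, 63, 66, 67, 67, 68, 67, 67, 67]
116 263 [29, 30, 32, 35, 31, 32, 34, 34, 34, 32, 33, 34, 33, 24, 73, 100, 108, 112, 110, 108, 147, 203, 218, 199, 137, 109, 110, 111, 109, 98, 57, 46, 48, 51, 49, 64, 69, 44, 33, 30]
73 264 [67, 36, 33, 38, 39, 38, 38, 46, 49, 56, 64, 48, 36, 31, 106, 154, 174, 177, 177, 177, 178, 178, 180, 179, 183, 180, 181, 182, 187, 163, 102, 66, 64, 66, 63, 65, 65, 65, 66, 68]
[[0.4377, 0.2881, 0.126], [0.4378, 0.3026, 0.126]]
[[0.4624, 0.2875, 0.126], [0.4624, 0.3024, 0.126]]
```

View pics/finv.png

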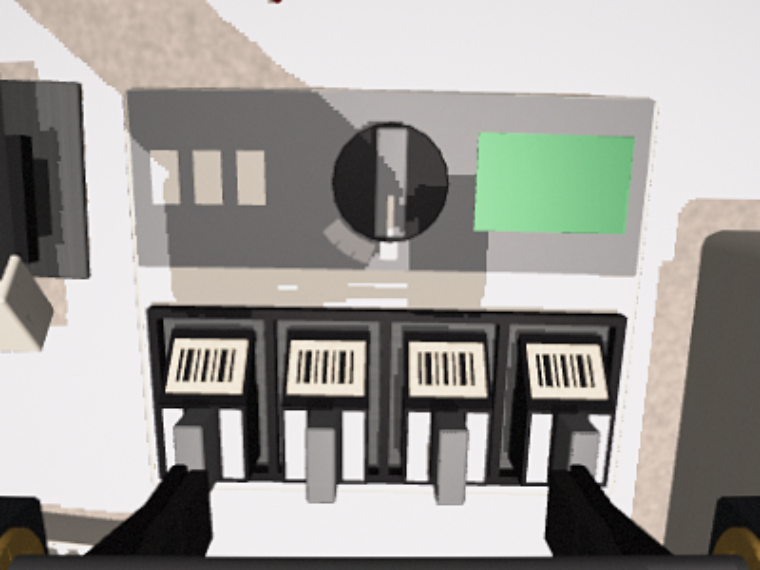

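Run:
```python
from h import *
P=np.array([0.4515,0.295]); y0=-0.02
gripper_to(0.6)
arm.goto([*P,0.22],down(y0+np.pi))
hit=arm.move_straight([*P,0.118],0.06,until_force=4); s=readout.observe(); print("down",hit,np.round(s["ee_pos"],4),s["ft_force"].round(1))
gripper_to(0.0,grasp_force=30); arm.sleep(.2); s=readout.observe(); print("grip",s["width"]*87,np.round(s["ee_pos"],4),s["ft_force"].round(1),s["ft_torque"].round(2),round(s["time_s"],1),s["q"].round(2))
```

```text
down False [0.4517 0.2951 0.1183] [ 0.2 -0.8 -0.3]
grip 15.40835839460514 [0.4515 0.2949 0.118 ] [-1.2 -0.9  0.3] [-0.12  0.06  0.01] 103.5 [ 0.38  0.43 -1.2   1.84  0.43  1.17  0.59]
```

Run:
```python
from h import *
P=np.array([0.4515,0.295]); y0=-0.02
S=lambda n:(lambda s:print(n,np.round(s["ee_pos"],4),s["ft_force"].round(1),s["ft_torque"].round(2),round(s["width"]*87,1),s["q"].round(2)))(readout.observe())
for y in (0.4,0.8,1.2,1.3): 
    q=kinematics.inverse_kinematics([*P,0.108],down(y0+np.pi-y)); print(y,None if q is None else np.round(q,2))
print(arm.move_straight([*P,0.107],0.02,until_force=18)); arm.sleep(.2); S("pressed")
```

```text
0.4 [ 0.31  0.39 -1.11  1.85  0.39  1.14  0.22]
0.8 [ 0.25  0.35 -1.02  1.85  0.33  1.12 -0.13]
1.2 [ 0.19  0.32 -0.94  1.85  0.29  1.11 -0.5 ]
1.3 [ 0.18  0.32 -0.92  1.85  0.28  1.11 -0.6 ]
False
pressed [0.4516 0.2951 0.1079] [-2.1 -2.8 10.7] [-0.63  0.61 -0.01] 15.8 [ 0.37  0.44 -1.19  1.85  0.45  1.16  0.57]
```

Run:
```python
from h import *
P=np.array([0.4515,0.295]); y0=-0.02
yaw=lambda s:(lambda R:np.arctan2(R[1,0],R[0,0]))(Rt.from_rotvec(s["eef_rot"]).as_matrix())
def S(n):
    s=readout.observe(); print(n,np.round(s["ee_pos"],4),s["ft_force"].round(1),s["ft_torque"].round(2),"turned",round((y0+np.pi-yaw(s)+np.pi)%(2*np.pi)-np.pi,3)); return s
for y in (0.3,0.6,0.9,1.15,1.25,1.30,1.33):
    arm.move_straight([*P,0.107],0.02,ori=down(y0+np.pi-y)); arm.sleep(.1); s=S(y)
    if np.abs(s["ft_torque"][2])>0.8 or np.linalg.norm(s["ft_force"])>35: print("stop"); break
```

```text
0.3 [0.4516 0.2949 0.1079] [-3.8 -3.  10.7] [-0.7   0.68 -0.06] turned 0.3
0.6 [0.4515 0.2948 0.1079] [-3.8 -3.1 10.2] [-0.79  0.72 -0.03] turned 0.6
0.9 [0.4514 0.2947 0.1079] [-3.2 -3.5 10.5] [-0.84  0.76 -0.02] turned 0.9
1.15 [0.4514 0.2947 0.1079] [-3.1 -3.5 10. ] [-0.9   0.83 -0.  ] turned 1.15
1.25 [0.4513 0.2947 0.1079] [-4.1 -4.5 11. ] [-0.88  0.89 -0.02] turned 1.25
1.3 [0.4513 0.2947 0.1079] [-3.5 -3.  10.5] [-0.86  0.9   0.06] turned 1.3
1.33 [0.4513 0.2947 0.1079] [-2.7 -4.5 11.2] [-0.92  0.89  0.49] turned 1.328
```

Run:
```python
from h import *
import pickle
P=np.array([0.4515,0.295]); o=down(-0.02+np.pi-1.30)
arm.move_straight([*P,0.107],0.02,ori=o); arm.move_straight([*P,0.118],0.03); arm.sleep(.2)
s=readout.observe(); print(np.round(s["ee_pos"],4),s["ft_force"].round(1),s["ft_torque"].round(2))
gripper_to(0.5); arm.sleep(.2); arm.move_straight([*P,0.22],0.1)
gripper_to(1.0)
f=look((0.53,0.29,0.34),np.pi); r,m=carts(f,False,255,0.0965); print(np.round(r,3)); save("end",f)
# bar angle
h=cv2.cvtColor(f["color"],cv2.COLOR_RGB2HSV)[...,2]; c=proj(f,[[0.4515,0.2945,0.126]])[0].astype(int)
w=h[c[1]-24:c[1]+25,c[0]-24:c[0]+25]; m=(w>85).astype(np.uint8)
n,l,st,_=cv2.connectedComponentsWithStats(m); k=l[24,24]; print("lab",k,st[k])
b=cv2.findContours((l==k).astype(np.uint8),0,1)[0][0]; bp=cast(f,b[:,0]+c-24,0.126)[:,:2]; print(cv2.minAreaRect((bp*1000).astype(np.float32)))
g=look((0.48,0.045,0.32),np.pi); save("endscan",g)
a=pickle.load(open("d.pkl","rb"))["scan"]["color"]; b0=pickle.load(open("s.pkl","rb"))["color"]
print("scan diff vs start",cv2.absdiff(g["color"],b0)[60:240,240:330].mean(), "vs park",cv2.absdiff(g["color"],a)[60:240,240:330].mean())
t=cv2.cvtColor(b0,cv2.COLOR_RGB2GRAY)[70:235,250:325]; mm=cv2.matchTemplate(cv2.cvtColor(g["color"],cv2.COLOR_RGB2GRAY)[55:250,235:340],t,cv2.TM_CCOEFF_NORMED); print(cv2.minMaxLoc(mm))
print(readout.observe()["time_s"])
```

```text
[0.4513 0.2946 0.1178] [-2.9 -3.1  3.5] [-0.8   0.53  0.06]
[[ 0.582  0.398  0.     0.558  0.398]
 [ 0.58   0.329  0.     0.557  0.329]
 [ 0.579  0.258  0.     0.556  0.258]
 [ 0.578  0.188 -0.035  0.554  0.188]]
lab 3 [  0  11  49  29 806]
((452.1587829589844, 294.24285888671875), (15.47693920135498, 50.16619873046875), 13.808467864990234)
scan diff vs start 13.234917695473252 vs park 13.076502057613169
(0.3112587630748749, 0.9818497896194458, (0, 0), (12, 15))
114.3417
```

Run:
```python
from h import *
o=down(-0.02+np.pi-1.30)
gripper_to(0.0)
arm.goto([0.4515,0.2945,0.17],o); arm.sleep(.3); print(readout.observe()["ft_force"].round(2))
print(arm.move_straight([0.4515,0.2945,0.128],0.015,until_force=2.5), readout.observe()["ee_pos"],readout.observe()["ft_force"].round(2))
arm.move_straight([0.4515,0.2945,0.22],0.1); gripper_to(1.0)
arm.goto([0.50,0.05,0.35],down(np.pi)); arm.sleep(.5); print(arm.finger_overhang,readout.observe()["time_s"])
```

```text
[0.56 0.66 0.56]
True [0.45150283 0.29448873 0.13951769] [ 0.42 -0.04  4.32]
0.014 124.5917
```

Run:
```python
from h import *
print(workorder.hand_in())
```

```text
the job is handed in; nothing more can be done
None
```

The job is handed in at about 125 s of 210 s: I held the scanner on all four labels, left to right, for over a second each, and parked it. All four cartridges are flat in bays 1–4, and the selector was pressed, turned clockwise to its stop, and has sprung back up. The robot gives no read confirmation, so the reads rest on measured aim, and one wrong-angle grip on cartridge 1 was released without moving it.

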